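# Slide a frame moulding in behind a post

## Task

Push the loose dark length of picture-frame moulding into the empty bay on the robot's side of the low plywood rack: slide its right-hand end (as the robot sees it) in first, at an angle, past the left side of the gluing holder's post and in behind it, then swing the left-hand end in after it, so that the moulding ends up lying flat in the bay, flush against the rail at its back along its whole length. Only push it along the bench with the fingertips or the outside of the fingers: do not grip it, lift it or tip it, and leave the other things on the bench where they are. Take the hand away when it is done.

Things in the scene. Friction and masses are not known exactly. Their poses are not given: they have to be found in the camera images.
- moulding: Loose straight length of dark picture-frame moulding lying on the bench in front of the rack: 270 mm long, 32 wide, 15 high (24 on the ridge, the 14 mm along its robot-side edge), upright sides, square ends, 0.1 to 0.2 kg; slides and turns when pushed. Origin: centre of its underside. y along its length to its left-hand end, x across it, away from the robot, z up.
- right_end (a point): Middle of the moulding's right-hand end face (the -y end, 135 mm from the moulding's centre), 10 mm above its underside. This end goes in first, behind the post.
- left_end (a point): Middle of the moulding's left-hand end face (the +y end, 135 mm from the moulding's centre), 10 mm above its underside.
- rack: Low plywood rack fixed to the bench, open in front and on top, no floor. Origin: on the bench, middle of the rail's robot-side face; x away from the robot into the rail, y along the rail to the left, z up. Empty front bay: x from -100 mm (front) to 0 (rail), y from -155 to +155 mm. The moulding is flush when its centre is at x = -16 mm, parallel to the rail. Rail 55 mm high. Stock lies behind it.
- cheek_left (a point): Front top end of the rack's left side cheek, mid-thickness: 100 mm in front of the rail, 161 mm left of the rack's origin, 35 mm high. Both cheeks are plywood walls 35 mm high, 12 mm thick, 100 mm long, running from the rail's ends towards the robot. The gap between this point and the post is shorter than the moulding, so it cannot go straight in.
- holder: Gluing holder (third hand) fixed to the bench in front of the right half of the bay: an upright post with a dark round foot 32 mm in diameter, 31 high, a 12 mm rod above it to 95 mm height, at 80 mm height a 20 mm clamp block, a small knob towards the robot and a clip arm 100 mm to the right (-y). Origin: on the bench at the post's axis; axes parallel to the rack's.
- paint_pot: Small clear lidded paint pot, 44 mm in diameter, 48 mm high, standing just outside the rack's left cheek. Leave alone. Origin: centre of its underside.
- paint_bottle: Red paint bottle, 38 mm in diameter, 115 mm high, standing to the right of the holder. Leave alone. Origin: centre of its underside.
- brush_tin: Metal tin of brushes, 72 mm in diameter, 85 mm high (brushes to about 230 mm), to the right of the rack. Leave alone. Origin: centre of its underside.
- glue_bottle: Yellow glue bottle, 52 mm in diameter, 170 mm high, to the left of the rack. Leave alone. Origin: centre of its underside.
- varnish_jar: White jar, 72 mm in diameter, 85 mm high, farther left of the rack. Leave alone. Origin: centre of its underside.
- tape_roll: Roll of brown tape lying flat, 84 mm in diameter, 22 mm high, near the robot on the right. Leave alone. Origin: centre of its underside.
- palette_knife: Palette knife 200 mm long lying flat on the bench near the robot. Leave alone. Origin: its underside, near the middle of its length.
There are look-alikes about, which are no part of the job. Leave any purple look-alike of the holder alone.

How it is judged:
By the outcome, as a careful person would: the job done as asked, in the order asked, and still so for the second after the job is handed in, with the robot touching nothing.
It also fails if it takes over 67 s, if anything falls off the work surface, if the arm or the gripper's body presses on something with over 40 N, if the wrist force passes 120 N, or if a joint passes its speed limit or range.

## Robot

A 7-joint arm with a two-finger parallel gripper is mounted at the origin on the work surface. World frame = base frame: x ahead of the robot, y to its left, z up, the work surface at z = 0. Lengths are in m, angles in rad, forces in N, time in s.
With the tool pointing down it reaches from about 0.425 to 0.925 m from the base axis. Payload 6.8 kg.
Tool frame: the origin (TCP) lies between the finger pads; the fingertips stand 22 mm ahead of it and the grasp point (between the pads) lies 3 mm ahead of it; z points along the fingers, y is the direction in which the jaws open and shut (so a half turn about z gives the same grasp; the last joint's range is limited). The gripper opens to 85 mm and grips with 20 to 120 N. Pads are 22 mm wide; open, the fingers measure 114 mm over their backs; the gripper's body (76 mm by 85 mm) begins 54 mm behind the grasp point. The pads swing forward as they close: fully open they stand 13 mm farther back than shut.
Start: joints at [1.181, 0.477, 0.022, 1.555, -0.011, 1.109, -0.083], TCP at [0.188, -0.648, 0.253] pointing down, gripper open.
Joint ranges: [-2.96, 2.96], [-0.34, 2.1], [-1.41, 1.46], [0.24, 2.44], [-1.37, 4.51], [0.17, 1.92], [-2.96, 2.96]. Speed limits (rad/s): [2.39, 2.39, 3.14, 3.14, 3.14, 3.14, 3.14].

## Interface

Orientations are given as a unit quaternion [w, x, y, z].
In Python, from station import bot gives the robot as it stands. The module is installed in compiled form; this text tells all that it offers.
- The arm moves only by the tool drive_tool, never from a script. Its argument "series" is one flat list of numbers, 7 for each row, row after row: the opening, from -1 (shut) to 1 (fully open), then the shift along the tool's x, y, z in mm, then the turn, a rotation vector about the tool's x, y, z in rad. In form: [jaw, x, y, z, wx, wy, wz, jaw, x, y, z, wx, wy, wz, ...]. A call has 1 to 12 rows; each row shifts and turns the commanded pose from where the row before left it, along the tool's axes as they then stand; what a row does not reach is not made up. A row lasts 1/8 s, in which the tool goes at most 62.5 mm and 10.7 degrees, less where a joint would pass 70% of its speed; a pose out of reach is approached as far as the arm can. A call with a gripper value outside its range is refused whole. The fingers move at their own pace and stop on an object; "force" is the grip in N (left out, the last holds). Time passes only in rows, so rows that do not move let the fingers close. It gives the time, the measured TCP pose, the force and the opening at its end, in the units of the state.
- bot.get_obs(): the state, without advancing time (a new reading comes with each control period).
- bot.read_camera(name): name is "scene" or "side" or "wrist"; returns a dict with "pixels" (420x560x3 uint8, blue, green, red), "camera_matrix" (3x3 intrinsics, pixels), "rvec" (rotation vector, rad) and "tvec" (3), from world to camera coordinates, as OpenCV has them. Camera axes: x right, y down, z forward; pixel columns grow to the right and rows downward; lengths in m; the calibration is good to about 2 mm. A picture is of the moment at which its call begins. There is no depth.
- bot.hand_in(): hands the job in, once; it reports no verdict.
The state is a dict: "t": time; "q": joint angles; "joint_vel": joint speeds; "joint_torque": joint torques, N m; "eef_pos": TCP position; "tool_rot": TCP orientation; "contact_force": force on the tool from outside, world axes, zero at the start; "torque": the same for the moment, N m; "gripper_width": opening from 0.0 (shut) to 1.0 (fully open).
Only numpy, scipy, OpenCV 4.12 (cv2) and the standard library are available. Lean on these libraries where they do the work, as an engineer would, in place of code of your own. Each camera call takes 0.05 s, during which the arm holds its last target. There are 200 camera calls.

## Working session

There is one attempt and no reset: what is moved stays moved. The work goes in short steps, Python scripts to look and compute and a tool call to move; the robot and the scene stay as the last step left them, time stands still between calls to the robot, and variables do not carry over. Pictures are saved under pics/ and viewed, about 8 in all and at most 12, crops included, and the job is handed in when it is done.

Besides the shell and the picture viewer there is one more tool, called as name(argument=value, ...) on one line, values as JSON. drive_tool: Moves the arm, as the interface text tells. Its arguments: {"type":"object","properties":{"series":{"type":"array"},"force":{"type":"number"}},"required":["series"]}

```bash
mkdir -p pics; python3 - <<'E'
from station import bot
import cv2,json
import numpy as np
o=bot.get_obs();print({k:np.round(v,3).tolist() for k,v in o.items()})
for n in("scene","side"):
    c=bot.read_camera(n);cv2.imwrite(f"pics/{n}0.png",c["pixels"])
    print(n,c["camera_matrix"],c["rvec"],c["tvec"])
    np.savez(f"{n}.npz",K=c["camera_matrix"],r=c["rvec"],t=c["tvec"])
E
```

```text
{'t': 0.0, 'q': [1.181, 0.478, 0.022, 1.556, -0.012, 1.109, -0.083], 'joint_vel': [-0.001, 0.001, 0.002, 0.001, 0.001, -0.0, -0.001], 'joint_torque': [-0.0, -59.645, 1.608, -28.12, 0.012, 0.009, 0.0], 'eef_pos': [0.188, -0.648, 0.252], 'tool_rot': [-0.001, 0.99, 0.14, -0.0], 'contact_force': [0.561, -0.056, 0.553], 'torque': [0.003, 0.039, 0.002], 'gripper_width': 0.999}
scene [[403.2779169    0.         280.35134769]
 [  0.         403.2779169  215.3508248 ]
 [  0.           0.           1.        ]] [ 2.16063873  1.5987138  -0.45134877] [-0.2072746  -0.43163835  1.53794573]
side [[514.7281932    0.         274.06204069]
 [  0.         514.7281932  207.82117721]
 [  0.           0.           1.        ]] [ 0.1122341  -2.86290206  1.21292139] [0.56017528 0.06401061 1.41418314]
```

View pics/scene0.png

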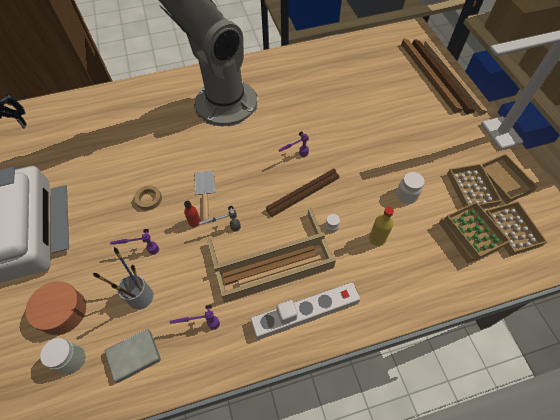

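View pics/side0.png

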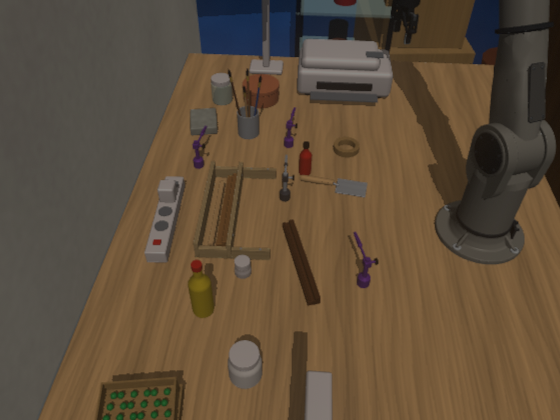

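Scene: the moulding is at about (268,210)–(338,175). The grey/dark holder is at (234,222). The purple look-alikes are at (303,148), (150,243) and (212,318). The rack is at (207,245)–(333,262). I'll enlarge this area to confirm.

```bash
python3 - <<'E'
import cv2
a=cv2.imread("pics/scene0.png")[160:300,190:350];cv2.imwrite("pics/c1.png",cv2.resize(a,None,fx=5,fy=4.285714,interpolation=cv2.INTER_CUBIC) if 0 else cv2.resize(a,(640,560),interpolation=cv2.INTER_CUBIC))
a=cv2.imread("pics/side0.png")[150:310,190:330];cv2.imwrite("pics/c2.png",cv2.resize(a,(525,600),interpolation=cv2.INTER_CUBIC))
E
```

```text
(no output)
```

View pics/c1.png

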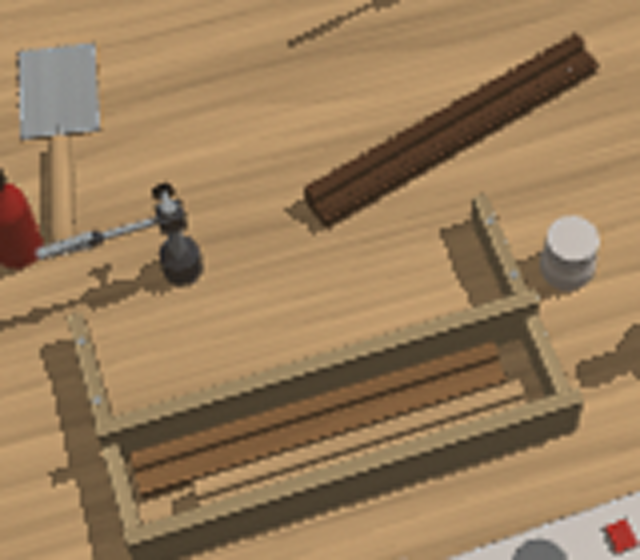

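View pics/c2.png

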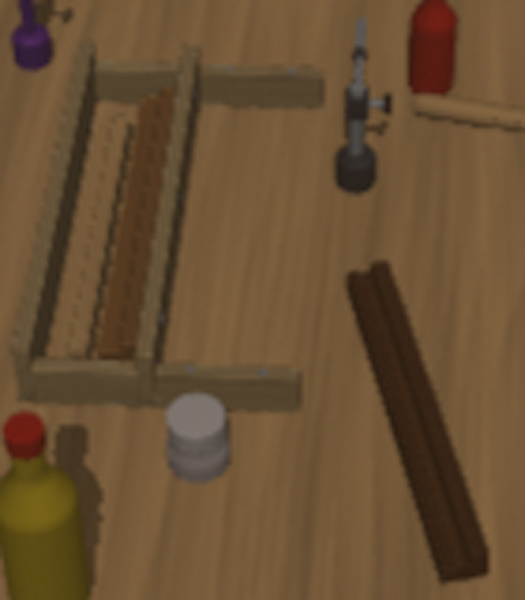

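```bash
cat >h.py <<'E'
import numpy as np,cv2
from scipy.optimize import least_squares
C={n:np.load(f"{n}.npz") for n in("scene","side")}
def proj(n,P): c=C[n];return cv2.projectPoints(np.array(P,float).reshape(-1,3),c["r"],c["t"],c["K"],None)[0][:,0]
def A(p): return (190+p[0]/4,160+p[1]/4)
def B(p): return (190+p[0]/3.75,150+p[1]/3.75)
def fit(obs,x0,yaw=True):  # obs: (cam,local,pixel)
    def W(x,l):
        a=x[2] if yaw else 0;c,s=np.cos(a),np.sin(a);return [x[0]+c*l[0]-s*l[1],x[1]+s*l[0]+c*l[1],l[2]]
    f=lambda x:np.concatenate([proj(n,W(x,l))[0]-p for n,l,p in obs])
    r=least_squares(f,x0,loss="soft_l1");return r.x,np.round(r.fun.reshape(-1,2),1).tolist()
E
python3 - <<'E'
from h import *
rk=[("scene",(-.1,.161,.035),A((482,198))),("side",(-.1,.161,.035),B((299,374))),("scene",(-.1,-.161,.035),A((76,316))),("side",(-.1,-.161,.035),B((322,74))),
("scene",(0,.155,.055),A((520,295))),("scene",(0,-.155,.055),A((104,430))),("side",(0,-.155,.055),B((200,52))),("side",(0,.155,.055),B((155,366)))]
print("rack",fit(rk,[.7,-.1,0]))
ho=[("scene",(0,0,.0155),A((181,262))),("side",(0,0,.0155),B((356,170))),("scene",(0,0,.08),A((170,212))),("side",(0,0,.08),B((358,105)))]
print("holder",fit(ho,[.6,-.1],False))
mo=[("scene",(-.016,.135,.024),A((577,36))),("scene",(.016,.135,.015),A((597,66))),("scene",(-.016,-.135,.024),A((306,187))),("scene",(.016,-.135,0),A((327,228))),
("side",(-.016,-.135,.024),B((388,264))),("side",(.016,-.135,.015),B((348,275))),("side",(-.016,.135,.024),B((487,553))),("side",(.016,.135,.0),B((444,580)))]
print("mould",fit(mo,[.5,.1,0]))
print("pot",fit([("scene",(0,0,.048),A((572,238))),("side",(0,0,.048),B((197,411)))],[.6,.1],False))
print("redb",fit([("scene",(0,0,.115),(188,204)),("side",(0,0,.115),(306,145))],[.6,.1],False))
print("purple",fit([("scene",(0,0,.0155),(304,152)),("side",(0,0,.0155),(364,279))],[.6,.1],False))
E
```

```text
rack (array([ 0.66750527, -0.01579416,  0.02493831]), [[-0.7, -1.2], [-0.7, -0.1], [-0.4, -1.2], [-0.3, -0.6], [0.1, -0.9], [1.5, -3.7], [-1.4, 0.2], [-1.3, -6.5]])
holder (array([ 0.53744259, -0.09073145]), [[0.2, -1.7], [-0.1, -1.0], [0.5, 0.2], [-0.3, -0.5]])
mould (array([0.48431238, 0.14969358, 0.29161894]), [[-0.1, -1.6], [0.5, -1.0], [-0.7, -0.8], [-0.2, 0.0], [-0.2, -1.7], [-1.0, -0.5], [0.4, 0.1], [-1.6, 1.2]])
pot (array([0.62665108, 0.1927587 ]), [[-0.4, -0.6], [-0.5, 0.2]])
redb (array([ 0.48604072, -0.2080309 ]), [[0.3, -1.2], [-0.6, -1.7]])
purple (array([0.32381588, 0.20369324]), [[-0.2, -1.7], [-0.6, 0.0]])
```

Confirmed: the moulding is the dark two-tone strip in front, at crop (306,187)–(597,66). The true holder has the dark foot at crop (181,262), since the others are purple. Rack ≈ (0.667, -0.016) yaw 0.025, moulding ≈ (0.484, 0.150) yaw 0.29. Next I bring the hand over behind the moulding.

drive_tool(series=[1,43.5,-32.7,0,0,0,0,1,43.5,-32.7,0,0,0,0,1,43.5,-32.7,0,0,0,0,1,43.5,-32.7,0,0,0,0,1,43.5,-32.7,0,0,0,0,1,43.5,-32.7,0,0,0,0,1,43.5,-32.7,0,0,0,0,1,43.5,-32.7,0,0,0,0])

```text
t: 1.1
eef_pos: [0.4499, -0.2988, 0.2532]
tool_rot: [-0.0, 0.99, 0.14, -0.0]
contact_force: [0.8, -1.1, 0.7]
gripper_width: 1.0
```

drive_tool(series=[1,13,-53,0,0,0,0,1,13,-53,0,0,0,0,1,13,-53,0,0,0,0,1,13,-53,0,0,0,0,1,13,-53,0,0,0,0,1,13,-53,0,0,0,0,1,13,-53,0,0,0,0,1,13,-53,0,0,0,0,1,0,0,20,0,0,0,1,0,0,0,0,0,0])

```text
t: 2.35
eef_pos: [0.43, 0.1357, 0.232]
tool_rot: [0.0, 0.99, 0.141, -0.002]
contact_force: [0.6, 0.1, -0.3]
gripper_width: 1.001
```

drive_tool(series=[1,0,0,45,0,0,0,1,0,0,45,0,0,0,1,0,0,45,0,0,0,1,0,0,42,0,0,0,1,0,0,10,0,0,0,1,0,0,0,0,0,0])

```text
t: 3.1
eef_pos: [0.4317, 0.1355, 0.0467]
tool_rot: [0.0, 0.99, 0.14, -0.0]
contact_force: [0.7, 0.2, -0.4]
gripper_width: 0.999
```

```bash
python3 - <<'E'
from station import bot
import cv2,numpy as np
c=bot.read_camera("side");w=bot.read_camera("wrist")
a=cv2.resize(c["pixels"][200:320,260:400],(700,600),interpolation=cv2.INTER_CUBIC);cv2.imwrite("pics/d1.png",a)
cv2.imwrite("pics/w1.png",w["pixels"]);np.savez("wrist1.npz",K=w["camera_matrix"],r=w["rvec"],t=w["tvec"])
E
```

```text
(no output)
```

View pics/d1.png

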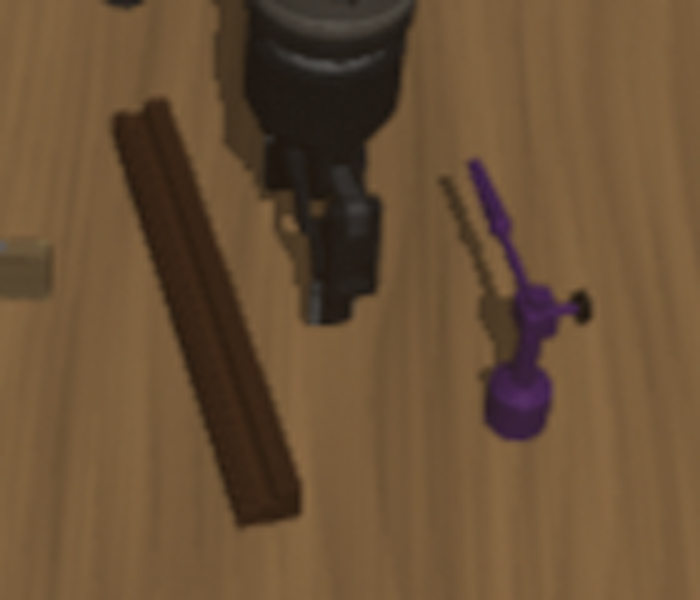

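The left fingertip bottom is at crop (325,318), full-image pixel (325,263.5). It is clear of the moulding and of the purple clip. I'll get the tip height from that.

```bash
python3 - <<'E'
from h import *
for z in(.0,.015,.025,.037): print(z,proj("side",[[.418,.1836,z],[.4074,.1805,z],[.4286,.1867,z]]).round(1).tolist())
E
```

```text
0.0 [[324.9, 274.2], [329.1, 273.5], [320.7, 274.9]]
0.015 [[325.4, 270.5], [329.6, 269.8], [321.1, 271.2]]
0.025 [[325.6, 268.0], [329.9, 267.3], [321.4, 268.7]]
0.037 [[326.0, 264.9], [330.2, 264.2], [321.7, 265.6]]
```

drive_tool(series=[1,0,0,12,0,0,0,1,0,0,10,0,0,0,1,0,0,5,0,0,0,1,0,0,0,0,0,0])

```text
t: 3.7
eef_pos: [0.4309, 0.1358, 0.0188]
tool_rot: [0.0, 0.99, 0.141, -0.001]
contact_force: [0.5, 0.2, 0.3]
gripper_width: 1.002
```

drive_tool(series=[1,6,1,0,0,0,0,1,6,1,0,0,0,0,1,6,1,0,0,0,0,1,5,1,0,0,0,-0.01,1,5,1,0,0,0,-0.02,1,5,1,0,0,0,-0.03,1,5,1,0,0,0,-0.03,1,5,1,0,0,0,-0.03,1,5,1,0,0,0,-0.025,1,4,0,0,0,0,0,1,0,0,0,0,0,0])

```text
t: 5.08
eef_pos: [0.4838, 0.1441, 0.0194]
tool_rot: [-0.0, 0.977, 0.212, 0.0]
contact_force: [-0.2, -0.4, 0.1]
gripper_width: 0.996
```

```bash
python3 - <<'E'
from station import bot
import cv2,numpy as np
a=cv2.resize(bot.read_camera("side")["pixels"][150:310,190:400],(787,600),interpolation=cv2.INTER_CUBIC);cv2.imwrite("pics/d2.png",a)
E
```

```text
(no output)
```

View pics/d2.png

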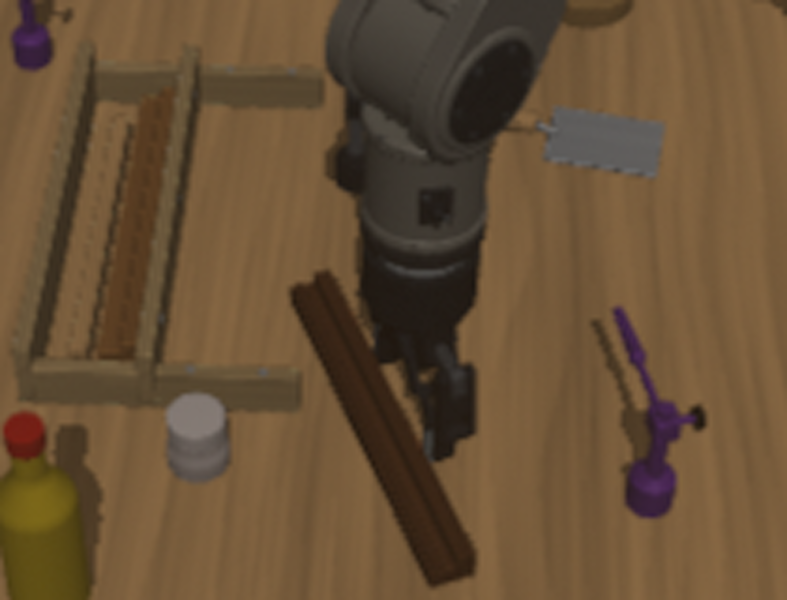

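The moulding now lies at a steeper angle. Its right end is at crop (327,270)/(292,288) and its left end at (472,555)/(434,584). I'll fit its pose and plan the end push.

```bash
python3 - <<'E'
from h import *
mo=[("side",(-.016,-.135,.024),B((328,271))),("side",(.016,-.135,.015),B((291,287))),("side",(-.016,.135,.024),B((473,552))),("side",(.016,.135,.0),B((434,586)))]
m,r=fit(mo,[.5,.15,.4]);print(m.round(4),r)
a=m[2];ax=np.array([-np.sin(a),np.cos(a)]);print("left end",m[:2]+.135*ax,"tcp start",m[:2]+(.135+.0145+.03)*ax)
print("glue",fit([("scene",(0,0,.17),(388,212)),("side",(0,0,.17),(197,266))],[.6,.3],False))
print("jar",fit([("scene",(0,0,.085),(413,180)),("side",(0,0,.085),(244,352))],[.6,.3],False))
E
```

```text
[0.5072 0.1579 0.432 ] [[0.4, -1.0], [-0.7, -0.1], [1.6, 0.0], [-0.9, 0.7]]
left end [0.45072666 0.2805185 ] tcp start [0.4320964  0.32093091]
glue (array([0.70522007, 0.31227705]), [[0.8, -2.9], [-0.4, -2.6]])
jar (array([0.58747564, 0.46701127]), [[0.1, -0.5], [-0.2, -0.2]])
```

drive_tool(series=[1,-15,0,0,0,0,0,1,-15,0,0,0,0,0,1,0,0,-40,0,0,0,-1,0,0,-41,0,0,0,-1,14,-45.5,0,0,0,0,-1,14,-45.5,0,0,0,0,-1,14,-45.5,0,0,0,0,-1,14,-45.5,0,0,0,0,-1,0,0,0,0,0,0,-1,0,0,0,0,0,0,-1,0,0,0,0,0,0])

```text
t: 6.5
eef_pos: [0.4318, 0.3181, 0.1]
tool_rot: [0.001, 0.978, 0.211, -0.0]
contact_force: [0.1, 0.1, 0.1]
gripper_width: -0.002
```

drive_tool(series=[-1,0,0,30,0,0,0,-1,0,0,25,0,0,0,-1,0,0,8,0,0,0,-1,0,0,4,0,0,0,-1,0,0,0,0,0,0])

```text
t: 7.12
eef_pos: [0.432, 0.3202, 0.0338]
tool_rot: [-0.0, 0.977, 0.212, 0.0]
contact_force: [-0.4, 0.4, 0.3]
gripper_width: -0.004
```

drive_tool(series=[-1,0,10,0,0,0,0,-1,0,10,0,0,0,0,-1,0,7,0,0,0,0,-1,0,7,0,0,0,0,-1,0,8,0,0,0,0,-1,0,8,0,0,0,0,-1,0,8,0,0,0,0,-1,0,8,0,0,0,0,-1,0,8,0,0,0,0,-1,0,8,0,0,0,0,-1,0,8,0,0,0,0,-1,0,5,0,0,0,0])

```text
t: 8.62
eef_pos: [0.4712, 0.233, 0.0332]
tool_rot: [0.0, 0.977, 0.211, -0.0]
contact_force: [-1.1, 1.3, 0.2]
gripper_width: 0.002
```

```bash
python3 - <<'E'
from station import bot
import cv2,numpy as np
a=cv2.resize(bot.read_camera("side")["pixels"][150:310,190:400],(787,600),interpolation=cv2.INTER_CUBIC);cv2.imwrite("pics/d3.png",a)
E
```

```text
(no output)
```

View pics/d3.png

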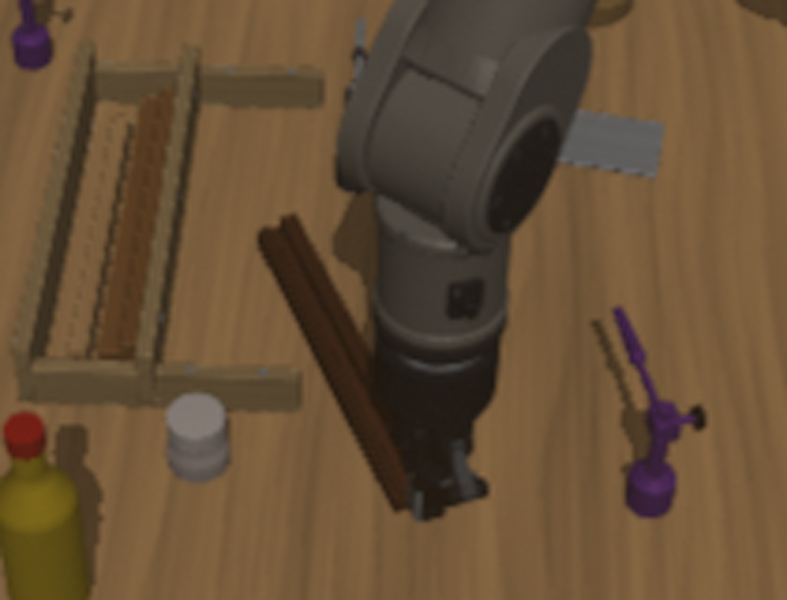

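Right end at crop (292,215)/(261,236), far left corner at (397,511). It has slid in between post and cheek. Fit again.

```bash
cat >>h.py <<'E'
def rack(m):
    X=np.array([.6675,-.0158,.025]);c,s=np.cos(.025),np.sin(.025);d=np.array(m[:2])-X[:2]
    return np.array([c*d[0]+s*d[1],-s*d[0]+c*d[1],m[2]-.025]).round(4)
E
python3 - <<'E'
from h import *
mo=[("side",(-.016,-.135,.024),B((293,215))),("side",(.016,-.135,.015),B((260,234))),("side",(.016,.135,.0),B((397,513)))]
m,r=fit(mo,[.5,.15,.4]);print(m.round(4),r,rack(m))
a=m[2];ax=np.array([-np.sin(a),np.cos(a)]);L=m[:2]+.135*ax;print("left end",L,rack([*L,a]))
t=np.array([.4712,.233]);d=t-L;print("tcp rel along",d@ax,"across",d@[np.cos(a),np.sin(a)])
E
```

```text
[0.5339 0.1025 0.4539] [[0.7, -0.5], [-1.1, -0.3], [0.2, 0.7]] [-0.1306  0.1216  0.4289]
left end [0.47475434 0.22386765] [-0.1867  0.2444  0.4289]
tcp rel along 0.009766151996232465 across 0.000809582092050409
```

drive_tool(series=[-1,0,10,0,0,0,0,-1,0,10,0,0,0,0,-1,0,10,0,0,0,0,-1,0,10,0,0,0,0,-1,0,10,0,0,0,0,-1,0,10,0,0,0,0,-1,0,10,0,0,0,0,-1,0,10,0,0,0,0,-1,0,10,0,0,0,0,-1,0,10,0,0,0,0,-1,0,10,0,0,0,0,-1,0,5,0,0,0,0])

```text
t: 10.18
eef_pos: [0.5189, 0.1282, 0.0333]
tool_rot: [0.0, 0.977, 0.211, -0.0]
contact_force: [-0.4, 1.7, -0.7]
gripper_width: -0.005
```

drive_tool(series=[-1,0,0,0,0,0,0,-1,0,-12,0,0,0,0,-1,0,-12,0,0,0,0])

```text
t: 10.55
eef_pos: [0.508, 0.1524, 0.0334]
tool_rot: [-0.0, 0.977, 0.212, 0.0]
contact_force: [0.0, -0.3, -0.6]
gripper_width: -0.004
```

```bash
python3 - <<'E'
from station import bot
import cv2,numpy as np
a=cv2.resize(bot.read_camera("side")["pixels"][150:310,190:400],(787,600),interpolation=cv2.INTER_CUBIC);cv2.imwrite("pics/d4.png",a)
E
```

```text
(no output)
```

View pics/d4.png

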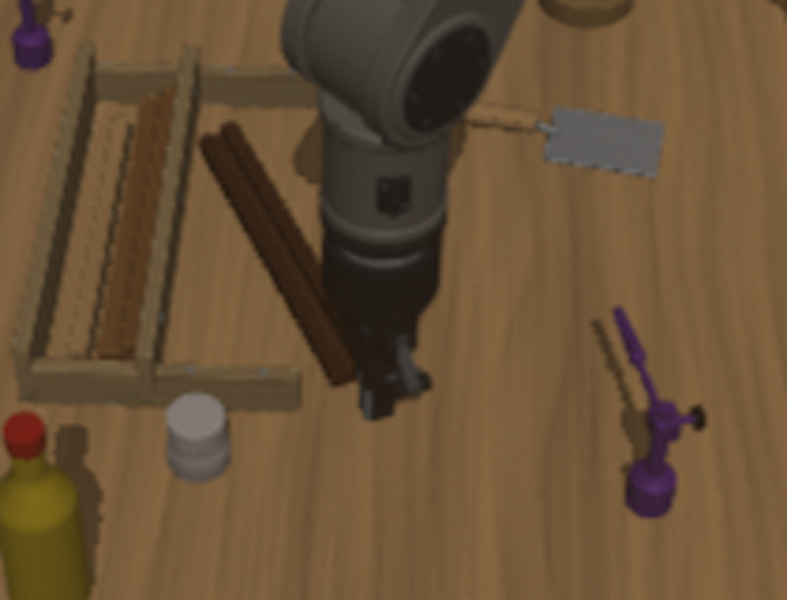

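The right end is inside the bay behind the post, at crop (233,122)/(203,140). The left end is just in front of the cheek, at (332,385). Fit, then plan the swing.

```bash
python3 - <<'E'
from h import *
mo=[("side",(-.016,-.135,.024),B((233,121))),("side",(.016,-.135,.015),B((202,140))),("side",(.016,.135,.0),B((332,386)))]
m,r=fit(mo,[.5,.15,.4]);print(m.round(4),r,rack(m))
a=m[2];ax=np.array([-np.sin(a),np.cos(a)]);n=np.array([np.cos(a),np.sin(a)])
for s in(.135,-.135):print("end",rack([*(m[:2]+s*ax),a]),"far",rack([*(m[:2]+s*ax+.016*n),a]))
for s in(.05,.1):print("TCP at",s,m[:2]+s*ax-.045*n)
E
```

```text
[ 0.5876 -0.0018  0.4781] [[0.6, -0.6], [-1.1, -0.6], [0.2, 1.1]] [-0.0796  0.016   0.4531]
end [-0.1387  0.1374  0.4531] far [-0.1243  0.1444  0.4531]
end [-0.0205 -0.1054  0.4531] far [-0.0061 -0.0984  0.4531]
TCP at 0.05 [0.52460354 0.02187111]
TCP at 0.1 [0.50159818 0.06626428]
```

drive_tool(series=[-1,0,12,0,0,0,0,-1,0,12,0,0,0,0,-1,0,6,0,0,0,0,-1,0,6,0,0,0,0,-1,0,6,0,0,0,0,-1,0,6,0,0,0,0,-1,0,6,0,0,0,0,-1,0,0,0,0,0,0])

```text
t: 11.6
eef_pos: [0.5312, 0.101, 0.0333]
tool_rot: [0.0, 0.977, 0.211, 0.0]
contact_force: [-0.6, -0.3, -0.5]
gripper_width: -0.001
```

drive_tool(series=[-1,0,-12,0,0,0,0,-1,-2,-20,0,0,0,0,-1,0,0,0,0,0,0])

```text
t: 11.98
eef_pos: [0.5148, 0.1326, 0.0335]
tool_rot: [-0.001, 0.977, 0.214, -0.0]
contact_force: [-0.7, 0.2, -0.3]
gripper_width: -0.0
```

```bash
python3 - <<'E'
from station import bot
import cv2,numpy as np
a=cv2.resize(bot.read_camera("side")["pixels"][150:310,190:400],(787,600),interpolation=cv2.INTER_CUBIC);cv2.imwrite("pics/d5.png",a)
E
```

```text
(no output)
```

View pics/d5.png

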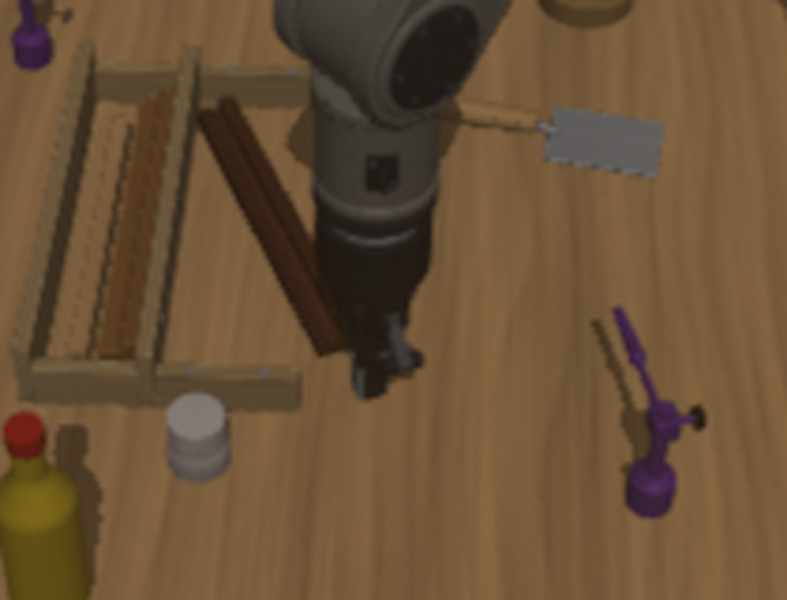

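The right end at crop (230,98)/(199,114) is now against the rail, and the far left corner at (320,354) is still in front of the cheek. Fit.

```bash
python3 - <<'E'
from h import *
mo=[("side",(-.016,-.135,.024),B((230,97))),("side",(.016,-.135,.015),B((199,114))),("side",(.016,.135,.0),B((320,355)))]
m,r=fit(mo,[.5,.15,.4]);print(m.round(4),r,rack(m))
a=m[2];ax=np.array([-np.sin(a),np.cos(a)]);n=np.array([np.cos(a),np.sin(a)])
for s in(.135,-.135):print("end",rack([*(m[:2]+s*ax),a]),"far",rack([*(m[:2]+s*ax+.016*n),a]))
for s in(.05,.08,.1):print("TCP at",s,m[:2]+s*ax-.05*n)
E
```

```text
[ 0.5957 -0.0307  0.4586] [[0.6, -0.8], [-1.1, -0.4], [0.2, 1.2]] [-0.0721 -0.0131  0.4336]
end [-0.1289  0.1094  0.4336] far [-0.1144  0.1161  0.4336]
end [-0.0154 -0.1356  0.4336] far [-0.0009 -0.1289  0.4336]
TCP at 0.05 [ 0.52873347 -0.0079837 ]
TCP at 0.08 [0.51545175 0.01891604]
TCP at 0.1 [0.50659727 0.0368492 ]
```

drive_tool(series=[-1,-15,0,0,0,0,0,-1,-15,0,0,0,0,0,-1,-4,23,0,0,0,0,-1,-4,23,0,0,0,0,-1,-4,23,0,0,0,0,-1,-5,24,0,0,0,0,-1,0,0,0,0,0,0])

```text
t: 12.9
eef_pos: [0.5108, 0.0229, 0.0331]
tool_rot: [0.001, 0.978, 0.209, -0.001]
contact_force: [0.1, -0.8, -0.4]
gripper_width: 0.002
```

drive_tool(series=[-1,10,0,0,0,0,0,-1,10,0,0,0,0,0,-1,8,0,0,0,0,0.035,-1,8,0,0,0,0,0.035,-1,8,0,0,0,0,0.035,-1,8,0,0,0,0,0.035,-1,8,0,0,0,0,0.035,-1,8,0,0,0,0,0.035,-1,8,0,0,0,0,0.035,-1,8,0,0,0,0,0.035,-1,8,0,0,0,0,0.035,-1,8,0,0,0,0,0.035])

```text
t: 14.4
eef_pos: [0.6071, 0.0555, 0.0333]
tool_rot: [0.0, 0.999, 0.037, 0.0]
contact_force: [-0.7, -0.5, -0.3]
gripper_width: -0.0
```

```bash
python3 - <<'E'
from station import bot
import cv2,numpy as np
a=cv2.resize(bot.read_camera("side")["pixels"][150:310,190:400],(787,600),interpolation=cv2.INTER_CUBIC);cv2.imwrite("pics/d6.png",a)
E
```

```text
(no output)
```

View pics/d6.png

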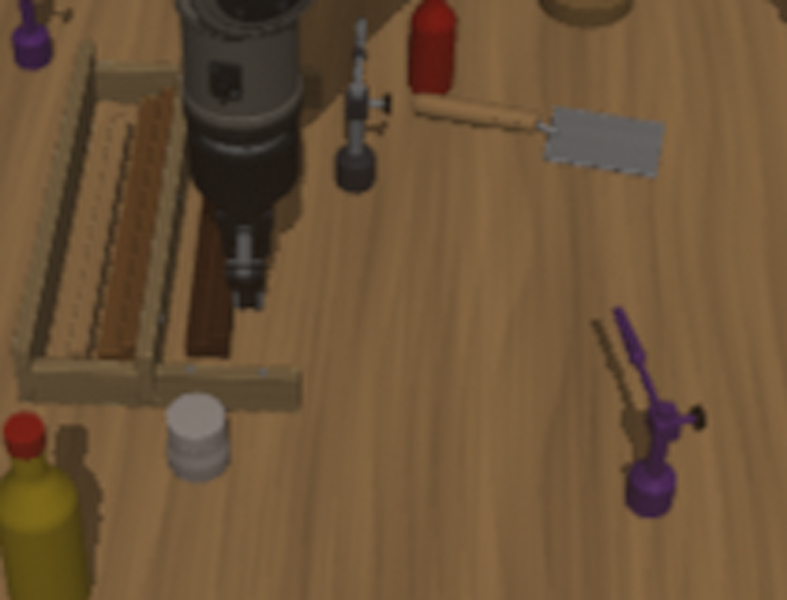

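The moulding has swung in: its left end is inside the cheek at crop (190–230,355), roughly 15 mm off the rail. Next is a flush push with the open fingers straddling its middle.

drive_tool(series=[-1,-6,0,0,0,0,0,-1,-6,0,0,0,0,0,1,0,12,0,0,0,0.025,1,0,17,0,0,0,0.024,1,0,17,0,0,0,0,1,0,17,0,0,0,0,1,0,0,0,0,0,0,1,0,0,0,0,0,0,1,0,0,7,0,0,0,1,0,0,7,0,0,0,1,0,0,0,0,0,0])

```text
t: 15.82
eef_pos: [0.5966, -0.0081, 0.0183]
tool_rot: [-0.0, 1.0, 0.014, -0.001]
contact_force: [-0.1, -0.5, 0.7]
gripper_width: 1.0
```

drive_tool(series=[1,4,0,0,0,0,0,1,4,0,0,0,0,0,1,4,0,0,0,0,0,1,4,0,0,0,0,0,1,3,0,0,0,0,0,1,3,0,0,0,0,0,1,0,0,0,0,0,0])

```text
t: 16.7
eef_pos: [0.6198, -0.0078, 0.0193]
tool_rot: [-0.0, 1.0, 0.014, 0.0]
contact_force: [-0.8, -0.2, 0.9]
gripper_width: 0.998
```

drive_tool(series=[1,2,0,0,0,0,0,1,1,0,0,0,0,0,1,0,0,0,0,0,0])

```text
t: 17.08
eef_pos: [0.6224, -0.0078, 0.0193]
tool_rot: [-0.0, 1.0, 0.014, 0.0]
contact_force: [-0.7, 0.2, 0.1]
gripper_width: 0.997
```

drive_tool(series=[1,2,0,0,0,0,0,1,0,0,0,0,0,0])

```text
t: 17.32
eef_pos: [0.6233, -0.0077, 0.0191]
tool_rot: [0.0, 1.0, 0.014, -0.001]
contact_force: [-4.4, -0.1, 3.2]
gripper_width: 0.999
```

drive_tool(series=[1,1,0,0,0,0,0,1,0,0,0,0,0,0])

```text
t: 17.58
eef_pos: [0.6233, -0.0077, 0.019]
tool_rot: [0.0, 1.0, 0.014, -0.002]
contact_force: [-7.8, -0.8, 4.9]
gripper_width: 1.0
```

Firm contact at the expected depth. I press a little more, then back off and look.

drive_tool(series=[1,2,0,0,0,0,0,1,1,0,0,0,0,0,1,0,0,0,0,0,0])

```text
t: 17.95
eef_pos: [0.6234, -0.0078, 0.0184]
tool_rot: [0.001, 1.0, 0.014, -0.005]
contact_force: [-14.9, 0.2, 11.1]
gripper_width: 1.003
```

drive_tool(series=[1,-8,0,0,0,0,0,1,-8,0,0,0,0,0,1,0,0,-40,0,0,0,1,0,0,-45,0,0,0,1,0,0,-50,0,0,0,1,0,0,-50,0,0,0,1,-50,-20,0,0,0,0,1,-50,-20,0,0,0,0,1,-40,-20,0,0,0,0,1,0,0,0,0,0,0])

```text
t: 19.2
eef_pos: [0.4684, 0.0492, 0.2046]
tool_rot: [0.0, 1.0, 0.016, 0.0]
contact_force: [0.7, -0.5, 0.3]
gripper_width: 1.004
```

```bash
python3 - <<'E'
from station import bot
import cv2,numpy as np
a=bot.read_camera("side")["pixels"][150:280,190:300];b=bot.read_camera("scene")["pixels"][190:300,200:350]
a=cv2.resize(a,None,fx=3.5,fy=3.5,interpolation=cv2.INTER_CUBIC);b=cv2.resize(b,None,fx=2.7,fy=2.7,interpolation=cv2.INTER_CUBIC)
o=np.zeros((460,795,3),np.uint8);o[:a.shape[0],:a.shape[1]]=a;o[:b.shape[0],388:388+b.shape[1]]=b[:,:407]
cv2.imwrite("pics/d7.png",o);print(a.shape,b.shape)
E
```

```text
(455, 385, 3) (297, 405, 3)
```

View pics/d7.png

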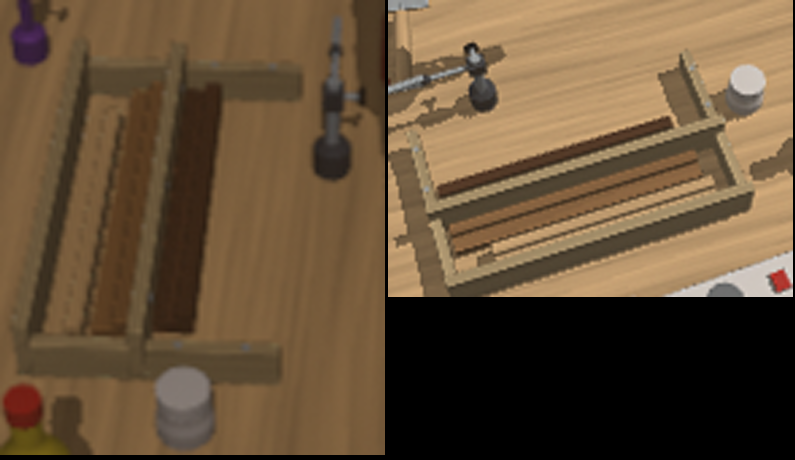

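The moulding is in the bay. Its robot-side edge runs crop (220,85)–(194,331) in the side view, parallel to the rail with no gap visible. The pot and holder are undisturbed. I check this numerically against the flush prediction.

```bash
python3 - <<'E'
from h import *
S=lambda p:(190+p[0]/3.5,150+p[1]/3.5)
T=lambda p:(200+(p[0]-388)/2.7,190+p[1]/2.7)
mo=[("side",(-.016,-.135,.024),S((221,84))),("side",(-.016,.135,.024),S((196,322))),("side",(-.016,.135,0),S((193,332))),("scene",(-.016,-.135,.024),T((438,187))),("scene",(-.016,.135,.024),T((669,117)))]
m,r=fit(mo,[.65,0,0]);print(m.round(4),r,"rack frame",rack(m))
for o in("side",):
    rk=[("side",(-.1,.161,.035),S((280,348))),("side",(-.1,-.161,.035),S((301,69))),("scene",(-.1,.161,.035),T((685,54))),("scene",(-.1,-.161,.035),T((414,133))),("scene",(0,.155,.055),T((716,121))),("scene",(0,-.155,.055),T((432,211)))]
    print(fit(rk,[.66,0,0]))
E
```

```text
[ 0.6517 -0.0312  0.0367] [[-0.8, -0.6], [-1.0, -2.4], [0.2, 0.8], [-0.3, -0.8], [0.4, -1.8]] rack frame [-0.0162 -0.015   0.0117]
(array([ 0.67185891, -0.01634239,  0.02258577]), [[-2.7, -0.0], [-1.8, -0.7], [0.2, -0.4], [-0.9, -0.3], [-1.0, -0.6], [1.3, -3.0]])
```

The fit is flush within its error: x -16 mm, yaw ~0.01. I use the last picture for a near look with the wrist camera.

drive_tool(series=[1,45,20,0,0,0,0,1,45,20,-20,0,0,0,1,40,20,-40,0,0,0,1,0,0,-40,0,0,0,1,0,0,0,0,0,0])

```text
t: 19.92
eef_pos: [0.6058, -0.0092, 0.3075]
tool_rot: [-0.0, 1.0, 0.013, 0.004]
contact_force: [-0.1, -0.5, 0.7]
gripper_width: 1.0
```

```bash
python3 - <<'E'
from station import bot
import cv2
from h import *
w=bot.read_camera("wrist");p=w["pixels"].copy()
c,s=np.cos(.025),np.sin(.025)
P=[[.6675+c*x-s*y,-.0158+s*x+c*y,z] for x,y,z in[(0,.155,.055),(0,-.155,.055),(-.032,.12,.024),(-.032,-.15,.024)]]
print(cv2.projectPoints(np.array(P),w["rvec"],w["tvec"],w["camera_matrix"],None)[0][:,0].round(0).tolist())
cv2.imwrite("pics/w2.png",cv2.resize(p,(784,588),interpolation=cv2.INTER_CUBIC))
E
```

```text
[[153.0, 128.0], [423.0, 128.0], [193.0, 153.0], [406.0, 153.0]]
```

View pics/w2.png

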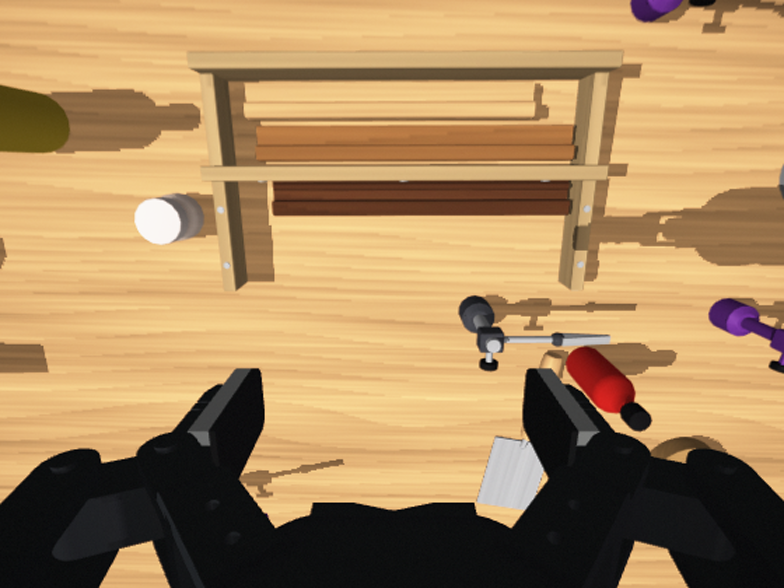

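The wrist view shows the moulding's edge at row 215 at both ends (columns 273 and 569), parallel to the rail edge at row 180, with no gap. Everything else is in place and the hand is clear.

```bash
python3 -c "
from station import bot
print(bot.hand_in(),bot.get_obs()['t'])"
```

```text
the job is handed in; nothing more can be done
the job is handed in; nothing more can be done
```

The moulding is in the bay, flush against the rail, and the job is handed in at about 20 s of robot time. I turned it to a steeper angle and slid it by its left end face, right end first, past the left side of the post and in behind it. Then I swung the left end in past the cheek and pressed it home against the rail with open fingers, at about 15 N along the bench (about 19 N total at the wrist).

- **Flushness:** the last wrist picture shows the moulding's edge parallel to the rail along its whole length, with no visible gap. The side and scene camera fit puts its centre at x ≈ -16 mm.
- **Disagreement:** that fit also gave a tilt of about 0.01 rad, which I put down to reading error. A second fit of the rack put the rail about 4 mm farther back, with residuals of up to 3 pixels.
- **Position in the bay:** the moulding sits about 15 mm right of centre, so its right end is about 5 mm from the right cheek.
- **Other things:** the bench items in the last pictures look where they were, and the hand was clear when I handed in. The varnish jar and tin were not in those last views.

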